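# Tip the tall printed housing onto the scan plate

### The arm

A 7-joint arm with a two-finger parallel gripper is mounted at the origin on the work surface. World frame = base frame: x ahead of the robot, y to its left, z up, the work surface at z = 0. Lengths are in mm, angles in degrees, forces in N, time in s.
With the tool pointing down it reaches from about 425 to 875 mm from the base axis. Payload 8.4 kg.
Tool frame: the origin (TCP) lies midway between the tips of the shut fingers; the grasp point (between the pads) lies 19 mm behind it; x points along the fingers, z is the direction in which the jaws open and shut, and the axes are right-handed (so a half turn about x gives the same grasp; the last joint's range is limited). The gripper opens to 85 mm and grips with 20 to 120 N. Pads are 22 mm wide; open, the fingers measure 114 mm over their backs; the gripper's body (76 mm by 85 mm) begins 54 mm behind the grasp point. The pads swing forward as they close: fully open they stand 13 mm farther back than shut.
Start: joints at [61.18, 19.091, 2.286, 83.961, -0.768, 76.965, -3.352], TCP at [255.371, -597.704, 231.308] pointing down, gripper open.
Joint ranges: [-147.57, 147.57], [-21.85, 119.76], [-74.77, 79.35], [14.55, 137.4], [-85.83, 265.84], [4.83, 119.75], [-152.11, 152.11]. Speed limits (degrees/s): [127.2, 127.2, 159.86, 159.86, 180, 180, 180].

### API

Orientations are given as a 3x3 rotation matrix whose columns are the frame's x, y, z axes.
In Python, from workcell import arm gives the robot as it stands. The module is installed in compiled form; this text tells all that it offers.
- The arm moves only by the tool carry_out, never from a script. Its argument "plan" is text: rows parted by semicolons, each of 4 numbers parted by spaces: the shift along the tool's x, y, z in m, then the turn about the tool's x in degrees. In form: x y z twist; .... A call has exactly 5 rows; each row shifts and turns the commanded pose from where the row before left it, along the tool's axes as they then stand; what a row does not reach is not made up. A row lasts 1/10 s, in which the tool goes at most 50 mm and 8.59 degrees, less where a joint would pass 70% of its speed; a pose out of reach is approached as far as the arm can. A call with a gripper value outside its range is refused whole. "claw" is the opening in per cent of the stroke, from 0 (shut) to 100 (fully open), set as the call begins (left out, the last holds). The fingers move at their own pace and stop on an object; the grip force is fixed at half the most. Time passes only in rows, so rows that do not move let the fingers close, or fill a call up. It gives the time, the measured TCP pose, the force and the opening at its end, in the units of the state.
- arm.sense(): the state, without advancing time (a new reading comes with each control period).
- arm.read_camera(name): name is "scene" or "top" or "wrist"; returns a dict with "color" (480x640x3 uint8, red, green, blue), "range_z" (480x640 float32, mm along the optical axis (not along the pixel's ray), 0 where there is no reading), "intrinsics" (3x3 intrinsics, pixels), "cam_to_world" (4x4, takes a point from camera to world coordinates); the wrist camera has in their place "mount" (4x4, takes a point from camera to tool coordinates, whose origin is the TCP and whose axes are the tool frame's). Camera axes: x right, y down, z forward; pixel columns grow to the right and rows downward; lengths in mm; the calibration is good to about 2 mm. A picture is of the moment at which its call begins: read the wrist's pose just before it.
- arm.close_job(): hands the job in, once; it reports no verdict.
Trained networks look in the newest picture that a camera, given by its name, has taken for a name from the list of things; names that differ only in an ending like _2 or _b are one class to them, and where a whole thing is asked for, a point or a joint stands for the part that bears it (a point fixed in the world has none). Each returns a list of dicts, best first, with "score" (0 to 1); they miss things now and then, are a little off and sometimes report something else, mostly with a low value. They report only what shows in the picture. A call takes as long as a camera call. They do not tell look-alikes from the thing itself.
- arm.silhouettes(target, camera): "mask" (480x640 bool, what is visible of it) and "rect" ([left, top, width, height] in pixels, round what is visible of it).
The state is a dict: "t": time; "joint_pos": joint angles; "joint_vel": joint speeds; "joint_efforts": joint torques, N m; "eef_pos": TCP position; "tcp_rot": TCP orientation; "contact_force": force on the tool from outside, world axes, zero at the start; "wrist_torque": the same for the moment, N m; "opening": finger opening in mm.
Only numpy, scipy, OpenCV 4.12 (cv2) and the standard library are available. Lean on these libraries where they do the work, as an engineer would, in place of code of your own. Each camera call takes 0.05 s, during which the arm holds its last target. There are 200 camera calls.

### The job

Slide the tall printed housing across the bench until it stands against the stop bar of the scan plate, then push it high up so that it tips over the bar and lies on its side on the plate, its bored top end facing the scanner squarely. Push it only, do not lift it, and leave the short housing and the flanged hub where they stand.

Things in the scene. Friction and masses are not known exactly. Their poses are not given: they have to be found in the camera images.
- tall_housing: Cream printed block, 80 (x) by 90 (y) by 110 mm high (z), round bore mark on top; origin at its centre. Starts upright on the bench, 25 to 70 mm short (-y) of the stop bar, its +y face to the bar within 7 degrees. 0.3 to 0.65 kg, loose. Pushed up to 50 mm above the bench it slides; pushed 80 mm or more up with its foot at the bar it tips over the bar and falls on its +y face.
- station: Fixed scan station. Origin on the bench, at the middle of the stop bar's front face. The bar lies along x: 300 mm long, 14 wide, 10 high; its front (y = 0) faces -y. Flush behind it the grey scan plate, also 10 mm high, 300 mm along x, reaches to y = 190 mm. From y = 340 mm on a black scanner, 185 mm high, faces -y. z is up.
- short_housing: Bystander: same cream print and bore mark, 80 (x) by 90 (y) but only 60 mm high; origin at its centre. Loose. Stands beside the tall one on the same side of the bar, about 140 mm away along it, centre to centre; which is nearer the robot varies.
- hub: Bystander: a cream printed hub, a 72 mm round flange 14 mm thick with a 36 mm round neck on it, 50 mm high in all, standing on the bench beyond the bar's far (+x) end. Origin at the centre of its underside. Loose.
Not all that is in view belongs to the job. What is shaped like the tall_housing but blue or red is not meant.

How it is judged:
By the outcome, as a careful person would: the job done as asked, in the order asked, and still so for the second after the job is handed in, with the robot touching nothing.
It also fails if it takes over 38 s, if anything falls off the work surface, if the arm or the gripper's body presses on something with over 40 N, if the wrist force passes 120 N, or if a joint passes its speed limit or range.

## Working session

There is one attempt and no reset: what is moved stays moved. The work goes in short steps, Python scripts to look and compute and a tool call to move; the robot and the scene stay as the last step left them, time stands still between calls to the robot, and variables do not carry over. Pictures are saved under pics/ and viewed, about 8 in all and at most 12, crops included, and the job is handed in when it is done.

Besides the shell and the picture viewer there is one more tool, called after "Call:" in YAML: its name, and indented under it one key for each argument. carry_out: Moves the arm, as the interface text tells. Its arguments: {"type":"object","properties":{"plan":{"type":"string"},"claw":{"type":"number"}},"required":["plan"]}

```bash
mkdir -p pics
cat > h.py <<'E'
import numpy as np, cv2
from workcell import arm
def pts(im):
    K=im["intrinsics"];z=im["range_z"].astype(float)
    v,u=np.mgrid[:480,:640]
    P=np.stack([(u-K[0,2])/K[0,0]*z,(v-K[1,2])/K[1,1]*z,z],-1)
    T=im["cam_to_world"]
    W=P@T[:3,:3].T+T[:3,3]; W[z==0]=np.nan
    return W
E
python3 - <<'E'
from h import *
s=arm.sense();print(s["t"],s["eef_pos"],s["tcp_rot"],s["opening"],s["contact_force"])
for c in ["scene","top"]:
    im=arm.read_camera(c);cv2.imwrite(f"pics/{c}0.png",im["color"][:,:,::-1]);W=pts(im);np.save(c+"W.npy",W)
    print(c,im["cam_to_world"][:3,3],im["intrinsics"][0,0])
    for n in ["tall_housing","station","short_housing","hub"]:
        for r in arm.silhouettes(n,c):
            m=r["mask"];p=W[m];print(n,round(r["score"],2),r["rect"],m.sum(),np.nanpercentile(p,[2,50,98],axis=0).round(0).tolist())
E
```

```text
0.0 [ 255.19866351 -597.2954349   230.39114578] [[-7.34968684e-04  9.19588831e-01  3.92881460e-01]
 [ 1.52048235e-03  3.92882139e-01 -9.19587577e-01]
 [-9.99998574e-01 -7.84987479e-05 -1.68697465e-03]] 85.3726279599156 [-0.00198523  0.84716658  0.28533127]
scene [ 956.43538594 -315.92604618  811.25557917] 446.0220567489884
tall_housing 0.85 [121.4, 193.6, 76.8, 67.7] 3379 [[316.0, -383.0, 7.0], [378.0, -329.0, 100.0], [415.0, -276.0, 111.0]]
tall_housing 0.8 [249.6, 184.0, 58.2, 73.3] 2976 [[443.0, -165.0, 4.0], [509.0, -123.0, 107.0], [526.0, -74.0, 111.0]]
tall_housing 0.61 [198.1, 269.3, 71.0, 81.9] 3527 [[565.0, -333.0, 4.0], [626.0, -289.0, 108.0], [648.0, -244.0, 112.0]]
tall_housing 0.55 [190.2, 153.1, 67.7, 69.4] 3080 [[297.0, -229.0, 2.0], [360.0, -179.0, 95.0], [399.0, -118.0, 111.0]]
station 0.92 [306.9, 84.9, 244.9, 212.5] 16203 [[430.0, -27.0, 5.0], [598.0, 113.0, 10.0], [712.0, 423.0, 183.0]]
short_housing 0.79 [278.8, 253.1, 55.4, 57.1] 2387 [[575.0, -190.0, 6.0], [627.0, -146.0, 59.0], [660.0, -99.0, 62.0]]
hub 0.94 [372.8, 311.3, 37.2, 40.8] 1176 [[748.0, -88.0, 2.0]
[... 232 characters left out ...]
l_housing 0.76 [309.5, 276.0, 56.4, 46.7] 1886 [[440.0, -161.0, 106.0], [481.0, -118.0, 110.0], [521.0, -73.0, 113.0]]
tall_housing 0.75 [406.3, 329.4, 67.4, 65.8] 2484 [[312.0, -375.0, 11.0], [365.0, -321.0, 110.0], [413.0, -275.0, 113.0]]
tall_housing 0.7 [333.8, 332.0, 63.5, 66.9] 2322 [[294.0, -223.0, 0.0], [348.0, -170.0, 110.0], [396.0, -121.0, 113.0]]
station 0.72 [55.6, 174.8, 251.3, 154.1] 17920 [[428.0, -26.0, 5.0], [582.0, 115.0, 10.0], [711.0, 391.0, 183.0]]
short_housing 0.84 [326.3, 210.6, 49.9, 47.0] 1647 [[572.0, -186.0, 44.0], [613.0, -142.0, 60.0], [655.0, -98.0, 64.0]]
hub 0.97 [295.6, 145.7, 32.4, 34.4] 806 [[745.0, -89.0, 3.0], [773.0, -56.0, 18.0], [809.0, -22.0, 52.0]]
```

View pics/scene0.png

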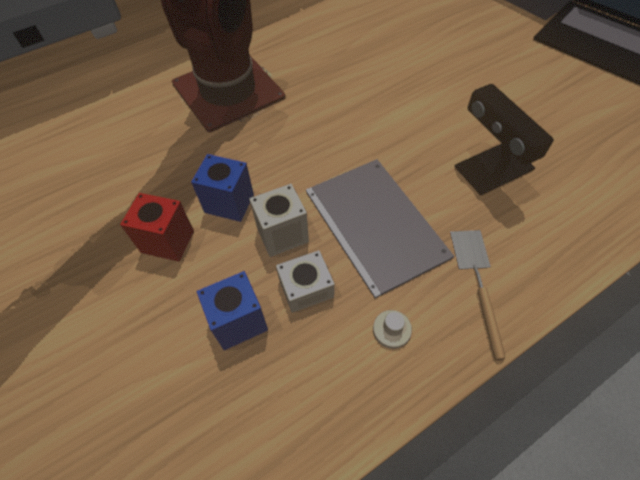

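View pics/top0.png

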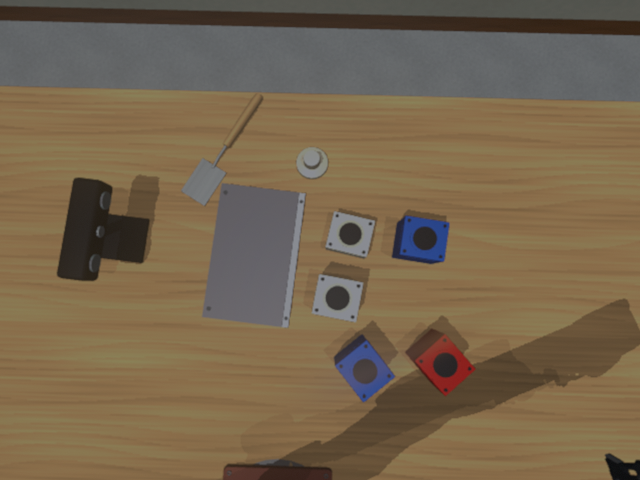

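The scene shows five blocks:
- Cream tall, scene (278,220) / top (338,298), 110 mm high.
- Cream short, scene (305,280) / top (350,234), 60 mm high.
- Blue, scene (223,187) and (232,310).
- Red, scene (158,227).

The description fits the cream one that is 110 mm high. The scan plate is at top (255,255), the hub at (312,162) and a spatula (a distractor) at (220,165). Next I fit the poses and check the choice in a crop.

```bash
cat >> h.py <<'E'
def toprect(W,c,r,z0,z1):
    m=(W[...,2]>z0)&(W[...,2]<z1)&(np.hypot(W[...,0]-c[0],W[...,1]-c[1])<r)
    m=cv2.morphologyEx(m.astype(np.uint8),cv2.MORPH_OPEN,np.ones((3,3)))
    p=W[m>0][:,:2].astype(np.float32)
    return cv2.minAreaRect(p), cv2.boxPoints(cv2.minAreaRect(p)).round(0).tolist(), len(p), W[m>0][:,2].mean()
E
python3 - <<'E'
from h import *
W=np.load("topW.npy")
print("tall",toprect(W,(481,-118),70,103,118))
print("short",toprect(W,(613,-142),70,53,68))
print("plate",toprect(W,(570,75),190,6,15))
print("scanner",toprect(W,(560,400),140,120,200))
print("hub",toprect(W,(780,-55),60,8,60))
im=cv2.imread("pics/scene0.png")[140:350,110:430]
cv2.imwrite("pics/crop1.png",cv2.resize(im,None,fx=2.4,fy=2.4))
# wrist cam mount
w=arm.read_camera("wrist");print(w["mount"].round(2),w["intrinsics"][0,0])
E
```

```text
tall (((481.8021545410156, -117.51679992675781), (89.8199691772461, 79.7861328125), 80.45026397705078), [[435.0, -155.0], [514.0, -168.0], [529.0, -80.0], [450.0, -67.0]], 1847, np.float64(110.07054078665678))
short (((615.0659790039062, -142.61044311523438), (89.8790054321289, 80.2038803100586), 77.7605209350586), [[566.0, -178.0], [645.0, -195.0], [664.0, -107.0], [585.0, -90.0]], 1593, np.float64(60.218947974909455))
plate (((569.6822509765625, 66.2669677734375), (190.5618896484375, 300.1767578125), 84.50111389160156), [[411.0, -14.0], [710.0, -43.0], [728.0, 147.0], [429.0, 175.0]], 11293, np.float64(9.772401200196771))
scanner (((597.7433471679688, 361.7807922363281), (60.122859954833984, 189.9413299560547), 84.61871337890625), [[500.0, 341.0], [689.0, 323.0], [695.0, 383.0], [506.0, 401.0]], 4048, np.float64(174.82901931862145))
hub (((778.7899780273438, -55.344078063964844), (70.23323822021484, 67.46126556396484), 1.5384012460708618), [[743.0, -23.0], [745.0, -90.0], [815.0, -88.0], [813.0, -21.0]], 778, np.float64(26.54558940196605))
[[   0.     -0.32    0.95 -142.02]
 [   0.     -0.95   -0.32   82.32]
 [   1.      0.      0.      0.74]
 [   0.      0.      0.      1.  ]] 411.13182692234847
```

View pics/crop1.png

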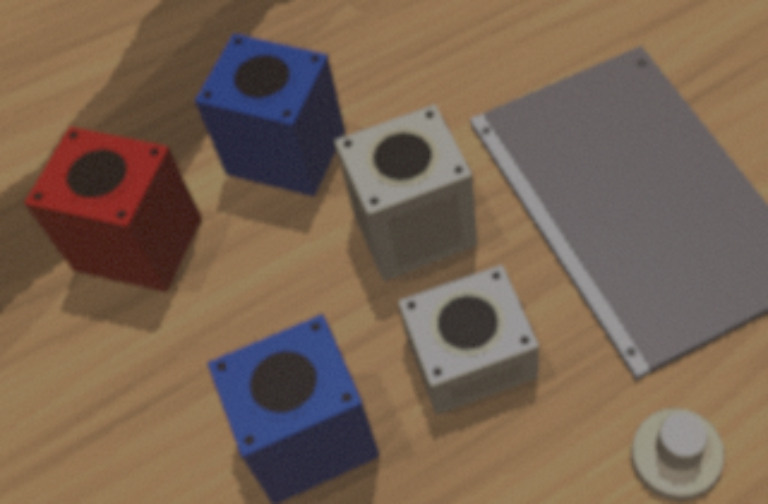

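The crop confirms the choice: the cream tall block is at crop (402,195), with the short one at (467,335) and blue and red decoys around them.

- **Station:** yaw is about -5.5°, origin at about (560.5, -28.5).
- **Tall housing:** station coordinates (-70, -96), turned -4° relative to the bar.
- **Plan:** push with two half-open fingers spread along the bar, so the housing squares itself.

First I twist the tool parallel to the station.

Call:
carry_out:
  plan: "0 0 0 -8.5; 0 0 0 -8.5; 0 0 0 -8.5; 0 0 0 -8.5; 0 0 0 -8.5"
  claw: 35

```text
t: 1.05
eef_pos: [255.3, -597.7, 231.3]
tcp_rot: [[-0.0, 0.407, 0.913], [-0.0, 0.913, -0.407], [-1.0, -0.0, -0.0]]
contact_force: [0.3, 0.5, 0.1]
opening: 29.9
```

Call:
carry_out:
  plan: "0 0 0 -8.5; 0 0 0 -8.5; 0 0 0 -1.9; 0 0.02 0.01 0; 0 0.04 0.02 0"

```text
t: 1.55
eef_pos: [288.3, -542.7, 230.7]
tcp_rot: [[-0.001, 0.101, 0.995], [-0.001, 0.995, -0.101], [-1.0, -0.001, -0.001]]
contact_force: [1.1, -0.1, 0.6]
opening: 29.5
```

Call:
carry_out:
  plan: "0 0.045 0.018 0; 0 0.045 0.018 0; 0 0.045 0.018 0; 0 0.045 0.018 0; 0 0.045 0.018 0"

```text
t: 2.05
eef_pos: [402.6, -323.6, 231.6]
tcp_rot: [[0.0, 0.095, 0.995], [-0.001, 0.995, -0.095], [-1.0, -0.001, 0.0]]
contact_force: [0.7, -0.5, 0.3]
opening: 29.9
```

Call:
carry_out:
  plan: "0 0.045 0.018 0; 0 0.045 0.018 0; 0 0.03 0.016 0; 0 0 0 0; 0 0 0 0"

```text
t: 2.55
eef_pos: [465.4, -210.5, 231.4]
tcp_rot: [[0.0, 0.093, 0.996], [-0.0, 0.996, -0.093], [-1.0, -0.0, 0.0]]
contact_force: [0.0, -0.2, 0.1]
opening: 29.9
```

Run:
```python
from h import *
s=arm.sense();print(s["t"],s["eef_pos"].round(1) if hasattr(s["eef_pos"],'round') else s["eef_pos"])
R=np.array(s["tcp_rot"]);p=np.array(s["eef_pos"])
im=arm.read_camera("wrist");cv2.imwrite("pics/w1.png",im["color"][:,:,::-1])
T=np.eye(4);T[:3,:3]=R;T[:3,3]=p;im["cam_to_world"]=T@im["mount"]
W=pts(im)
print("tall",toprect(W,(481,-118),75,100,120))
print(np.degrees(np.arctan2(R[1,2],R[0,2])))
```

```text
2.55 [ 465.4 -210.5  231.4]
tall (((479.13262939453125, -117.86293029785156), (86.40213012695312, 80.27690887451172), 80.93323516845703), [[433.0, -154.0], [512.0, -167.0], [526.0, -82.0], [446.0, -69.0]], 19735, np.float64(109.82225478343818))
-5.36457903512092
```

View pics/w1.png

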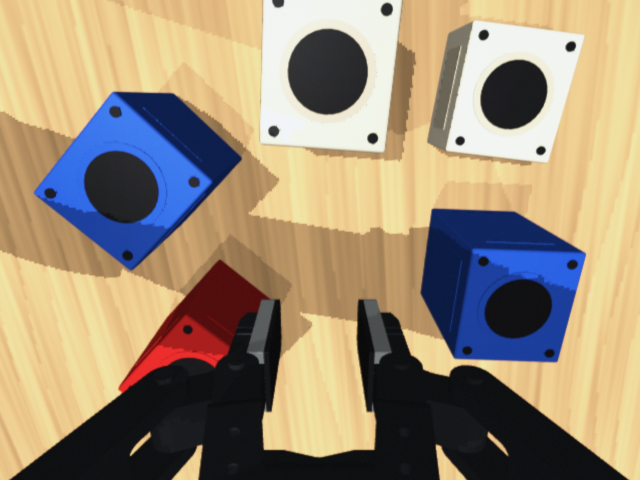

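The wrist view shows the tall cream block straight ahead at (328,75), with the fingers at (263,355) and (372,355) over free bench. The pose agrees within 2 mm. Next I shift 5 mm along the bar, descend behind the block, and approach.

Call:
carry_out:
  plan: "0.04 0 0.005 0; 0.04 0 0 0; 0.04 0 0 0; 0.04 0 0 0; 0.026 0 0 0"

```text
t: 3.1
eef_pos: [467.9, -212.7, 42.5]
tcp_rot: [[-0.003, 0.098, 0.995], [0.001, 0.995, -0.098], [-1.0, 0.0, -0.003]]
contact_force: [1.3, -0.4, 0.8]
opening: 29.5
```

Call:
carry_out:
  plan: "0 0 0 0; 0 0 0 0; 0 0.01 0 0; 0 0.008 0 0; 0 0 0 0"

```text
t: 3.6
eef_pos: [472.9, -192.0, 46.6]
tcp_rot: [[0.002, 0.093, 0.996], [-0.0, 0.996, -0.093], [-1.0, -0.0, 0.002]]
contact_force: [-0.2, -0.2, -0.6]
opening: 29.8
```

Call:
carry_out:
  plan: "0.002 0.006 0 0; 0 0.006 0 0; 0 0.006 0 0; 0 0.006 0 0; 0 0.006 0 0"

```text
t: 4.1
eef_pos: [474.9, -163.3, 43.4]
tcp_rot: [[0.0, 0.095, 0.995], [-0.0, 0.995, -0.095], [-1.0, -0.0, 0.0]]
contact_force: [-0.4, -1.8, 0.8]
opening: 29.5
```

Call:
carry_out:
  plan: "0 0.005 0 0; 0 0.005 0 0; 0 0.005 0 0; 0 0 0 0; 0 0 0 0"

```text
t: 4.6
eef_pos: [476.0, -148.3, 43.2]
tcp_rot: [[-0.0, 0.095, 0.995], [0.0, 0.995, -0.095], [-1.0, 0.0, -0.0]]
contact_force: [-0.5, -0.1, 0.4]
opening: 29.5
```

```bash
cat >> h.py <<'E'
O=np.array([560.5,-28.5]);X=np.array([.9954,-.0958]);Y=np.array([.0958,.9954])
def st(p): d=np.array(p)[...,:2]-O; return (d@X).round(1),(d@Y).round(1)
def chk(z0=100,z1=120,name=None):
    s=arm.sense();print(s["t"],"tcp",np.round(s["eef_pos"],1),"st",st(s["eef_pos"]),"F",np.round(s["contact_force"],1))
    im=arm.read_camera("top");W=pts(im)
    if name: cv2.imwrite(f"pics/{name}.png",im["color"][:,:,::-1])
    m=max(arm.silhouettes("tall_housing","top"),key=lambda r:-np.hypot(*(np.nanmedian(W[r["mask"]],0)[:2]-[485,-80])))["mask"]
    p=W[m&(W[...,2]>z0)&(W[...,2]<z1)]
    r=cv2.minAreaRect(p[:,:2].astype(np.float32));b=cv2.boxPoints(r)
    print("rect st",st(np.array(r[0])),r[1],r[2],[tuple(float(a) for a in st(q)) for q in b],"z",p[:,2].mean())
E
python3 -c "
from h import *
chk(name='t2')"
```

```text
4.6 tcp [ 476.  -148.3   43.2] st (np.float64(-72.6), np.float64(-127.4)) F [-0.5 -0.1  0.4]
rect st (np.float64(-72.0), np.float64(-53.0)) (60.92724609375, 79.8381576538086) 84.84415435791016 [(-111.8, -83.7), (-31.9, -83.3), (-32.3, -22.3), (-112.1, -22.8)] z 110.12397305161592
```

The block has squared up (yaw -5.2° against -5.5° for the bar), with its front about 22 mm short of the bar.

Call:
carry_out:
  plan: "0 0.004 0 0; 0 0.004 0 0; 0 0.004 0 0; 0 0.004 0 0; 0 0.002 0 0"

```text
t: 5.2
eef_pos: [478.0, -130.2, 43.4]
tcp_rot: [[0.0, 0.095, 0.996], [0.0, 0.996, -0.095], [-1.0, 0.0, 0.0]]
contact_force: [-0.3, -1.2, 0.8]
opening: 30.0
```

Call:
carry_out:
  plan: "0 0.0015 0 0; 0 0.001 0 0; 0 0.001 0 0; 0 0 0 0; 0 0 0 0"

```text
t: 5.7
eef_pos: [478.2, -127.3, 43.3]
tcp_rot: [[-0.0, 0.095, 0.995], [0.0, 0.995, -0.095], [-1.0, 0.0, -0.0]]
contact_force: [0.3, -2.2, 1.7]
opening: 29.8
```

```bash
python3 -c "
from h import *
chk(name='t3')
im=arm.read_camera('scene');cv2.imwrite('pics/s3.png',cv2.resize(im['color'][120:330,180:480,::-1],None,fx=2.5,fy=2.5))"
```

```text
5.7 tcp [ 478.2 -127.3   43.3] st (np.float64(-72.5), np.float64(-106.2)) F [ 0.3 -2.2  1.7]
rect st (np.float64(-72.1), np.float64(-26.5)) (50.78902816772461, 79.79472351074219) 85.17652130126953 [(-111.7, -52.4), (-31.9, -51.4), (-32.5, -0.6), (-112.3, -1.6)] z 111.82132897950694
```

View pics/s3.png

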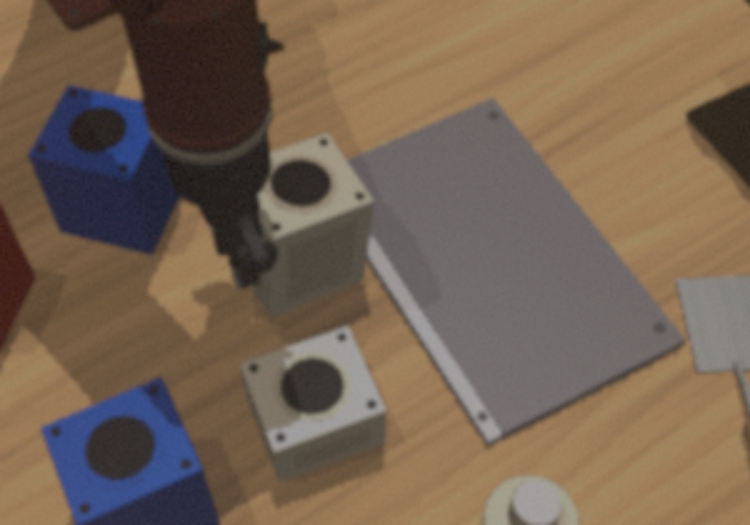

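The picture shows the tall block at (315,225) with its foot at the bar's near end, and the short block and hub undisturbed. A 2.2 N reaction and a front edge at y≈-1 mean it is at the bar. I back off, rise to a height of 90 mm and verify.

Call:
carry_out:
  plan: "0 -0.01 0 0; 0 -0.025 0 0; 0 -0.02 0 0; -0.025 0 0 0; -0.022 0 0 0"

```text
t: 6.35
eef_pos: [472.2, -183.0, 90.5]
tcp_rot: [[-0.001, 0.097, 0.995], [0.001, 0.995, -0.097], [-1.0, 0.001, -0.001]]
contact_force: [-0.1, 0.1, 0.4]
opening: 29.7
```

Call:
carry_out:
  plan: "0 0 0 0; 0 0 0 0; 0 0 0 0; 0 0 0 0; 0 0 0 0"

```text
t: 6.85
eef_pos: [472.5, -181.8, 89.6]
tcp_rot: [[-0.001, 0.095, 0.995], [0.001, 0.995, -0.095], [-1.0, 0.001, -0.001]]
contact_force: [0.3, 0.7, 0.3]
opening: 30.1
```

```bash
python3 -c "
from h import *
chk(name='t4')"
```

```text
6.85 tcp [ 472.5 -181.8   89.6] st (np.float64(-72.9), np.float64(-161.1)) F [0.3 0.7 0.3]
rect st (np.float64(-72.1), np.float64(-56.7)) (90.02851867675781, 79.91603088378906) 84.49510192871094 [(-112.0, -101.7), (-32.1, -101.7), (-32.1, -11.7), (-112.0, -11.7)] z 110.01756252665916
```

The block's front now reads -11.7, not -1, so I take a closer look before doing anything.

Run:
```python
from h import *
chk()
im=arm.read_camera("scene");W=pts(im)
# top face & front-right side via scene
m=(np.abs(W[...,0]-485)<80)&(W[...,1]>-160)&(W[...,1]<0)&(W[...,2]>105)&(W[...,2]<116)
p=W[m];s=np.stack(st(p),-1);print("scene top pct st",np.percentile(s,[1,99],0),p[:,2].mean())
A=np.c_[s,np.ones(len(s))];print("plane",np.linalg.lstsq(A,p[:,2],rcond=None)[0])
a=cv2.resize(im["color"][140:300,200:400,::-1],None,fx=2,fy=2.5)
b=cv2.resize(cv2.imread("pics/t3.png")[220:340,200:400],(400,400));c=cv2.resize(cv2.imread("pics/t4.png")[220:340,200:400],(400,400))
cv2.imwrite("pics/c4.png",cv2.resize(np.hstack([b,c,cv2.resize(a,(400,400))]),(798,266)))
```

```text
6.95 tcp [ 472.7 -181.9   89.9] st (np.float64(-72.7), np.float64(-161.1)) F [-0.7 -0.4 -0.8]
rect st (np.float64(-72.0), np.float64(-56.8)) (90.05148315429688, 79.84085845947266) 84.39805603027344 [(-112.0, -101.7), (-32.1, -101.9), (-32.0, -11.8), (-111.8, -11.7)] z 110.06051425559885
scene top pct st [[-112.073 -100.2  ]
 [ -33.     -12.027]] 109.20032218745186
plane [-2.04033007e-03  1.93263699e-03  1.09166109e+02]
```

View pics/c4.png

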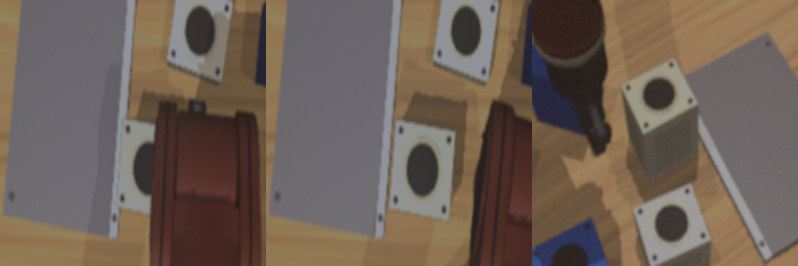

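The block stands upright but 11.7 mm short of the bar, so either it had tilted under the push or it was dragged back on release. I push again low down, more gently, and measure the tilt while still in contact.

Call:
carry_out:
  plan: "0.025 0 0 0; 0.02 0 0 0; 0 0.015 0 0; 0 0.015 0 0; 0 0.008 0 0"

```text
t: 7.6
eef_pos: [477.2, -142.0, 46.1]
tcp_rot: [[0.001, 0.093, 0.996], [0.001, 0.996, -0.093], [-1.0, 0.001, 0.001]]
contact_force: [0.4, -0.6, -0.6]
opening: 29.7
```

Call:
carry_out:
  plan: "0 0.002 0 0; 0 0.002 0 0; 0 0.002 0 0; 0 0.002 0 0; 0 0.002 0 0"

```text
t: 8.1
eef_pos: [477.5, -135.0, 45.5]
tcp_rot: [[0.0, 0.096, 0.995], [-0.001, 0.995, -0.096], [-1.0, -0.001, 0.0]]
contact_force: [-0.5, -2.2, 1.5]
opening: 29.5
```

```bash
cat >> h.py <<'E'
def sc(zlo=98,zhi=122):
    s=arm.sense();print(s["t"],"tcp",np.round(s["eef_pos"],1),"st",st(s["eef_pos"]),"F",np.round(s["contact_force"],1))
    for c in ("scene","top"):
        im=arm.read_camera(c);W=pts(im);S=np.stack(st(np.nan_to_num(W)),-1)
        col=im["color"].astype(int);br=(col.sum(-1)>240)
        m=br&(np.abs(S[...,0]+72)<42)&(S[...,1]>-110)&(S[...,1]<25)&(W[...,2]>zlo)&(W[...,2]<zhi)
        p=W[m];q=S[m]
        A=np.c_[q,np.ones(len(q))];k=np.linalg.lstsq(A,p[:,2],rcond=None)[0]
        print(c,len(p),"y range",np.percentile(q[:,1],[1,99]).round(1),"tilt deg",np.degrees(np.arctan(k[:2])).round(2))
E
python3 -c "
from h import *
sc()"
```

```text
8.1 tcp [ 477.5 -135.    45.5] st (np.float64(-72.4), np.float64(-113.9)) F [-0.5 -2.2  1.5]
scene 943 y range [-93.8  -9.3] tilt deg [-0.41 -1.47]
top 766 y range [-61.   -9.4] tilt deg [ 0.13 -1.63]
```

The block tilts (1.5°) while its foot stays at -12. Comparing tilt with finger travel puts the contact near 100 mm high. A wider part of the fingers, above the pads, must be touching the top edge, so I back off and measure the gripper's profile with the wrist depth camera.

Call:
carry_out:
  plan: "0 -0.004 0 0; 0 -0.02 0 0; 0 -0.03 0 0; -0.04 -0.01 0 0; -0.04 0 0 0"

```text
t: 8.7
eef_pos: [469.9, -199.7, 125.2]
tcp_rot: [[-0.003, 0.098, 0.995], [0.002, 0.995, -0.098], [-1.0, 0.001, -0.003]]
contact_force: [0.9, -0.8, 1.2]
opening: 29.6
```

```bash
cat >> h.py <<'E'
def prof():
    im=arm.read_camera("wrist");im["cam_to_world"]=im["mount"];W=pts(im);z=im["range_z"]
    print("opening",arm.sense()["opening"],"min range",z[z>0].min())
    for x in range(-110,15,8):
        m=(W[...,0]>x)&(W[...,0]<x+8)&(W[...,1]<45)&(W[...,1]>-60)&(np.abs(W[...,2])<95)
        p=W[m]
        if len(p)>5: print("x",x,len(p),"ymax",np.percentile(p[:,1],[50,98]).round(1),"|z|",np.percentile(np.abs(p[:,2]),[2,99]).round(1))
E
python3 -c "
from h import *
prof()
print(arm.sense()['eef_pos'])"
```

```text
opening 30.018175059994103 min range 73.00151
x -94 24 ymax [17.1 17.6] |z| [10.9 21.3]
x -86 7343 ymax [15.4 17. ] |z| [ 1.5 59.4]
x -78 11375 ymax [11.  16.8] |z| [ 1.8 57.7]
x -70 6334 ymax [11.1 16.6] |z| [13.7 54.4]
x -62 10880 ymax [ 2.1 11.7] |z| [17.2 50.5]
x -54 5435 ymax [10.8 12.9] |z| [16.6 47.7]
x -46 1987 ymax [10.4 12.8] |z| [16.  42.5]
x -38 1891 ymax [ 6.3 10.6] |z| [14.9 27.9]
x -30 1376 ymax [ 6.3 10.6] |z| [14.9 28.4]
x -22 1181 ymax [ 6.3 10.5] |z| [14.9 28.4]
x -14 941 ymax [ 6.4 10.6] |z| [14.9 28.2]
x -6 251 ymax [ 4.6 10.3] |z| [14.8 21.4]
x 10 3046 ymax [19.2 37.1] |z| [74.9 94.9]
[ 473.92119155 -199.83908927  132.58362278]
```

Call:
carry_out:
  plan: "-0.02 0 0 0; 0 0 0 0; 0 0 0 0; 0 0 0 0; 0 0 0 0"
  claw: 100

```text
t: 9.25
eef_pos: [470.9, -197.7, 144.2]
tcp_rot: [[-0.002, 0.095, 0.995], [0.001, 0.995, -0.095], [-1.0, 0.001, -0.002]]
contact_force: [0.3, -0.1, -0.5]
opening: 85.4
```

```bash
python3 -c "
from h import *
prof()
chk()"
```

```text
opening 85.38752865877885 min range 73.3096
x -94 21 ymax [17.1 17.8] |z| [20.7 33.2]
x -86 8406 ymax [15.7 17. ] |z| [ 1.7 63.2]
x -78 9185 ymax [10.8 16.7] |z| [ 1.5 68.7]
x -70 13086 ymax [ 6.5 12.7] |z| [39.1 73. ]
x -62 4393 ymax [10.9 12.9] |z| [41.1 72.5]
x -54 2191 ymax [ 8.  11.3] |z| [42.3 53.9]
x -46 2588 ymax [ 6.  10.6] |z| [42.3 56.1]
x -38 2232 ymax [ 5.9 10.5] |z| [42.3 56.1]
x -30 1898 ymax [ 5.9 10.5] |z| [42.4 56.1]
x -22 1258 ymax [ 4.6 10.5] |z| [42.3 54.5]
x -14 98 ymax [-0.9  7.9] |z| [42.4 43.2]
9.3 tcp [ 471.  -197.7  144.4] st (np.float64(-72.9), np.float64(-177.0)) F [-0.7  0.8 -0.1]
rect st (np.float64(-72.1), np.float64(-56.5)) (89.88401794433594, 80.0455322265625) 84.49620819091797 [(-112.1, -101.4), (-32.1, -101.4), (-32.0, -11.5), (-112.1, -11.5)] z 110.0496639923383
```

The profile is clear now: the pads reach 10.5 mm forward, the links 13 mm, and the body 17 mm from about 66 mm behind the TCP. At TCP z = 43 the body had been pushing the top edge. At TCP z ≈ 68 only the pads touch, at 68 to 110 mm, and the push can go lower once I see it slide. I retry at 68 and watch the tilt.

Call:
carry_out:
  plan: "0.026 0.01 0 0; 0.025 0.015 0 0; 0.025 0.015 0 0; 0 0.015 0 0; 0 0.005 0 0"
  claw: 35

```text
t: 9.9
eef_pos: [477.3, -136.3, 69.6]
tcp_rot: [[-0.001, 0.093, 0.996], [0.001, 0.996, -0.093], [-1.0, 0.001, -0.001]]
contact_force: [0.8, 0.1, 0.9]
opening: 30.0
```

Call:
carry_out:
  plan: "0 0.002 0 0; 0 0.002 0 0; 0 0.002 0 0; 0 0.002 0 0; 0 0.002 0 0"

```text
t: 10.4
eef_pos: [478.3, -129.1, 69.7]
tcp_rot: [[0.001, 0.096, 0.995], [-0.001, 0.995, -0.096], [-1.0, -0.001, 0.001]]
contact_force: [0.3, -3.0, 1.3]
opening: 29.7
```

```bash
python3 -c "
from h import *
sc()"
```

```text
10.4 tcp [ 478.3 -129.1   69.7] st (np.float64(-72.2), np.float64(-108.0)) F [ 0.3 -3.   1.3]
scene 886 y range [-86.   -8.4] tilt deg [-0.64 -1.42]
top 675 y range [-51.1  -8.1] tilt deg [ 0.2  -1.82]
```

It still tilts about its foot at -11.5, at the same spot as before, which suggests either high friction or a low obstruction. I check the strip in front of the bar.

Run:
```python
from h import *
for n in("topW.npy","sceneW.npy"):
    W=np.load(n);S=np.stack(st(np.nan_to_num(W)),-1)
    for a in range(-24,12,3):
        m=(S[...,0]>-140)&(S[...,0]<140)&(S[...,1]>=a)&(S[...,1]<a+3)&(W[...,2]<40)
        l=m&(S[...,0]<-30)
        print(n,a,m.sum(),np.nanpercentile(W[m][:,2],[5,50,95]).round(1),"near part",np.nanpercentile(W[l][:,2],[5,50,95]).round(1))
im=arm.read_camera("scene")["color"][:,:,::-1]
a=cv2.resize(im[170:270,230:370],(700,500),interpolation=cv2.INTER_CUBIC)
cv2.imwrite("pics/c5.png",cv2.convertScaleAbs(a,alpha=1.5))
```

```text
topW.npy -24 171 [-3.2  0.   3.2] near part [-3.5 -0.4  2.4]
topW.npy -21 167 [-3.3 -0.3  2.7] near part [-3.5 -0.5  2.9]
topW.npy -18 172 [-2.6 -0.   2.8] near part [-2.5 -0.3  2.7]
topW.npy -15 166 [-2.7  0.2  2.9] near part [-2.8  0.4  3.2]
topW.npy -12 166 [-3.1 -0.2  2.5] near part [-3.2 -0.3  2. ]
topW.npy -9 170 [-3.3 -0.1  3.2] near part [-3.6 -0.1  3.5]
topW.npy -6 168 [-2.9 -0.3  3.2] near part [-3.  -0.4  3.2]
topW.npy -3 171 [-3.2 -0.   3.1] near part [-3.5  0.   3.5]
topW.npy 0 207 [ 0.5  9.2 11.9] near part [ 0.6  9.2 11.7]
topW.npy 3 174 [ 7.   9.8 13.2] near part [ 6.9  9.6 12.2]
topW.npy 6 166 [ 6.9  9.8 12.4] near part [ 6.8  9.8 12.5]
topW.npy 9 174 [ 7.1  9.8 13.1] near part [ 7.1  9.5 13.2]
sceneW.npy -24 138 [-3.1 -1.   1. ] near part [-2.3 -1.   1.5]
sceneW.npy -21 174 [-3.  -1.   1.5] near part [-3.8 -1.   1.7]
sceneW.npy -18 156 [-3.2 -0.9  1.2] near part [-3.2 -0.7  1.6]
sceneW.npy -15 162 [-3.2 -1.1  1.2] near part [-3.  -0.7  1.8]
sceneW.npy -12 166 [-3.2 -1.   1.1] near part [-3.7 -1.   1.4]
sceneW.npy -9 152 [-3.5 -1.   1. ] near part [-3.8 -1.3  0.8]
sceneW.npy -6 165 [-3.8 -0.7  1.4] near part [-3.4 -0.8  1.3]
sceneW.npy -3 164 [-3.2 -1.   1.2] near part [-3.  -0.9  1.2]
sceneW.npy 0 320 [-2.7  4.  10.4] near part [-2.8  4.4 10.2]
sceneW.npy 3 163 [ 6.8  9.3 11.7] near part [ 7.   9.3 11.7]
sceneW.npy 6 168 [ 6.6  9.  11.6] near part [ 6.8  8.7 11.2]
sceneW.npy 9 147 [ 6.6  9.  11.2] near part [ 6.6  9.1 11.2]
```

View pics/c5.png

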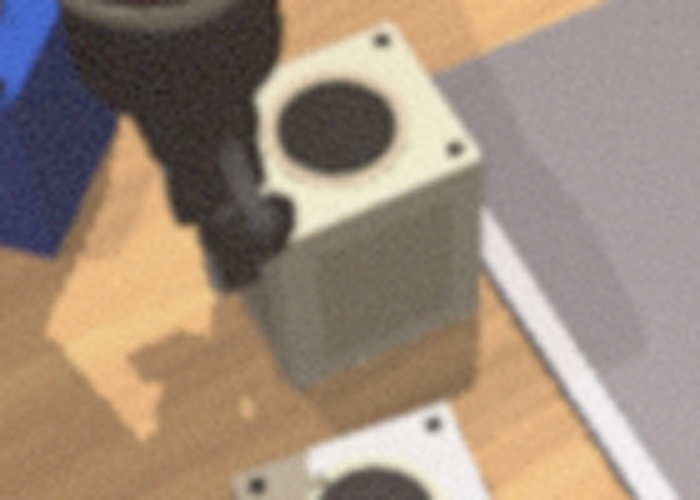

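There is no obstruction. The picture shows open bench between the block's foot (478,320) and the bar (490,240), so bench friction is high enough that a centred push at 70 mm tips the block. An off-centre push needs roughly half the force, since the block pivots instead of translating. I walk it in: shut fingers, first the +x side, then the -x side.

Call:
carry_out:
  plan: "0 -0.003 0 0; 0 -0.005 0 0; 0 -0.006 0 0; 0.001 0 0.015 0; 0.001 0 0.016 0"
  claw: 0

```text
t: 11.05
eef_pos: [507.6, -146.1, 67.3]
tcp_rot: [[-0.0, 0.096, 0.995], [-0.0, 0.995, -0.096], [-1.0, -0.0, -0.0]]
contact_force: [-0.4, 0.2, 0.1]
opening: -0.3
```

Call:
carry_out:
  plan: "0 0.005 0 0; 0 0.004 0 0; 0 0.003 0 0; 0 0.003 0 0; 0 0.002 0 0"

```text
t: 11.55
eef_pos: [509.0, -128.2, 67.5]
tcp_rot: [[0.0, 0.095, 0.995], [-0.0, 0.995, -0.095], [-1.0, -0.0, 0.0]]
contact_force: [-0.1, -1.5, 0.0]
opening: -0.3
```

```bash
python3 -c "
from h import *
sc();chk()"
```

```text
11.55 tcp [ 509.  -128.2   67.5] st (np.float64(-41.7), np.float64(-104.2)) F [-0.1 -1.5  0. ]
scene 723 y range [-82.9  -3.6] tilt deg [-0.61 -0.63]
top 692 y range [-51.   -3.8] tilt deg [ 0.05 -0.68]
11.65 tcp [ 509.1 -128.    67.4] st (np.float64(-41.7), np.float64(-104.0)) F [-1.2 -1.  -0.1]
rect st (np.float64(-73.3), np.float64(-26.0)) (46.05945587158203, 80.39376831054688) 89.56074523925781 [(-111.3, -52.5), (-31.2, -45.4), (-35.3, 0.5), (-115.4, -6.6)] z 110.04669310269081
```

That works: the +x corner is at the bar with only 0.6° of tilt. Now the -x side.

Call:
carry_out:
  plan: "0 -0.004 0 0; 0 -0.01 0 0; 0 0 -0.025 0; 0 0 -0.025 0; 0 0 -0.012 0"

```text
t: 12.25
eef_pos: [444.2, -137.0, 67.0]
tcp_rot: [[-0.001, 0.096, 0.995], [-0.0, 0.995, -0.096], [-1.0, -0.0, -0.001]]
contact_force: [0.0, -0.4, 0.0]
opening: 0.2
```

Call:
carry_out:
  plan: "0 0.005 0 0; 0 0.004 0 0; 0 0.003 0 0; 0 0.002 0 0; 0 0.002 0 0"

```text
t: 12.75
eef_pos: [448.1, -120.3, 67.3]
tcp_rot: [[-0.0, 0.095, 0.995], [0.0, 0.995, -0.095], [-1.0, 0.0, -0.0]]
contact_force: [-0.3, -0.2, 0.7]
opening: -0.2
```

```bash
python3 -c "
from h import *
sc();chk()"
```

```text
12.75 tcp [ 448.1 -120.3   67.3] st (np.float64(-103.1), np.float64(-102.1)) F [-0.3 -0.2  0.7]
scene 1076 y range [-88.7  -1.2] tilt deg [-0.51  0.  ]
top 921 y range [-89.4  -1.3] tilt deg [ 0.2  -0.06]
12.85 tcp [ 448.  -120.    67.3] st (np.float64(-103.2), np.float64(-101.9)) F [0.2 0.1 0.5]
rect st (np.float64(-73.0), np.float64(-45.1)) (87.8645248413086, 79.38516235351562) 83.96385955810547 [(-113.1, -88.6), (-33.7, -89.4), (-32.9, -1.5), (-112.3, -0.8)] z 110.05321319987719
```

It is now flush and upright: front at -0.8 to -1.5 mm, yaw within 0.5°. I give the +x side one last light nudge before tipping.

Call:
carry_out:
  plan: "0 -0.008 0 0; 0 0 0.022 0; 0 0 0.022 0; 0 0 0.018 0; 0 0 0 0"

```text
t: 13.45
eef_pos: [510.5, -134.8, 67.4]
tcp_rot: [[0.001, 0.095, 0.995], [0.001, 0.995, -0.095], [-1.0, 0.001, 0.001]]
contact_force: [-0.1, 0.7, 0.5]
opening: -0.1
```

Call:
carry_out:
  plan: "0 0.004 0 0; 0 0.003 0 0; 0 0.002 0 0; 0 0.0015 0 0; 0 0 0 0"

```text
t: 13.95
eef_pos: [509.4, -123.9, 67.5]
tcp_rot: [[-0.0, 0.095, 0.995], [-0.0, 0.995, -0.095], [-1.0, -0.0, 0.0]]
contact_force: [-0.2, -0.9, -0.3]
opening: 0.2
```

```bash
python3 -c "
from h import *
sc()"
```

```text
13.95 tcp [ 509.4 -123.9   67.5] st (np.float64(-41.7), np.float64(-99.8)) F [-0.2 -0.9 -0.3]
scene 716 y range [-77.3   0.8] tilt deg [-0.67 -0.75]
top 685 y range [-44.9   0.6] tilt deg [ 0.02 -1.24]
```

Call:
carry_out:
  plan: "0 -0.004 0 0; 0 -0.008 0 0; -0.022 0 -0.015 0; 0 0 -0.016 0; 0 0 0 0"
  claw: 35

```text
t: 14.55
eef_pos: [476.4, -133.5, 89.6]
tcp_rot: [[-0.0, 0.096, 0.995], [-0.001, 0.995, -0.096], [-1.0, -0.001, -0.0]]
contact_force: [-0.1, -0.1, -0.5]
opening: 30.0
```

```bash
python3 -c "
from h import *
sc();chk()"
```

```text
14.55 tcp [ 476.4 -133.5   89.6] st (np.float64(-73.6), np.float64(-112.6)) F [-0.1 -0.1 -0.5]
scene 1089 y range [-86.7  -0.1] tilt deg [-0.43 -0.11]
top 833 y range [-59.1  -0.4] tilt deg [-0.21 -0.38]
14.65 tcp [ 477.8 -133.3   89.4] st (np.float64(-72.3), np.float64(-112.2)) F [-0.4 -0.   0.1]
rect st (np.float64(-72.8), np.float64(-29.0)) (58.23630905151367, 79.49296569824219) 84.46037292480469 [(-112.6, -58.1), (-33.1, -58.1), (-33.0, 0.1), (-112.5, 0.2)] z 110.145577767392
```

It stands flush at the bar (front at +0.1/+0.2 mm, yaw matching the station). Now the high push at 90 mm.

Call:
carry_out:
  plan: "0 0.006 0 0; 0 0.005 0 0; 0 0.005 0 0; 0 0.005 0 0; 0 0.005 0 0"

```text
t: 15.25
eef_pos: [480.7, -108.1, 90.0]
tcp_rot: [[0.001, 0.096, 0.995], [-0.002, 0.995, -0.096], [-1.0, -0.002, 0.001]]
contact_force: [-2.5, -8.1, 5.2]
opening: 29.7
```

Call:
carry_out:
  plan: "0 0.005 0 0; 0 0.005 0 0; 0 0.005 0 0; 0 0.005 0 0; 0 0.004 0 0"

```text
t: 15.75
eef_pos: [484.2, -89.7, 93.0]
tcp_rot: [[0.004, 0.099, 0.995], [-0.01, 0.995, -0.099], [-1.0, -0.009, 0.005]]
contact_force: [-11.9, -29.9, 42.8]
opening: 30.1
```

Run:
```python
from h import *
s=arm.sense();print(st(s["eef_pos"]),s["contact_force"])
im=arm.read_camera("scene");cv2.imwrite("pics/s6.png",cv2.convertScaleAbs(cv2.resize(im["color"][150:290,220:400,::-1],(720,560)),alpha=1.4))
```

```text
(np.float64(-70.0), np.float64(-68.2)) [-11.94373076 -29.94622405  42.7786914 ]
```

View pics/s6.png

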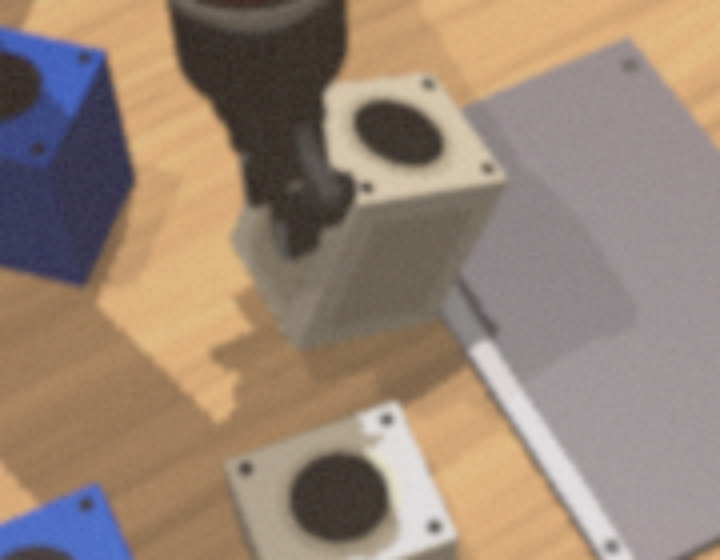

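The picture shows the block tilted about 22° over the bar, at (400,240), with the fingers on its rear face. The force has risen to 30 N back and 43 N up. The pads are sticking on the rising rear face and dragging it down, so I relieve that by raising the fingers and then follow the arc upward.

Call:
carry_out:
  plan: "-0.006 -0.002 0 0; -0.006 -0.001 0 0; -0.004 0 0 0; 0 0 0 0; 0 0 0 0"

```text
t: 16.3
eef_pos: [482.3, -85.9, 105.4]
tcp_rot: [[0.0, 0.095, 0.995], [-0.0, 0.995, -0.095], [-1.0, -0.0, 0.0]]
contact_force: [-0.6, -2.6, 2.7]
opening: 29.7
```

Call:
carry_out:
  plan: "-0.003 0.004 0 0; -0.003 0.004 0 0; -0.003 0.004 0 0; -0.002 0.004 0 0; -0.002 0.004 0 0"

```text
t: 16.8
eef_pos: [484.1, -65.4, 118.5]
tcp_rot: [[-0.0, 0.095, 0.995], [0.0, 0.995, -0.095], [-1.0, 0.0, -0.0]]
contact_force: [-0.1, -0.6, -0.3]
opening: 29.9
```

Call:
carry_out:
  plan: "-0.001 0.003 0 0; -0.001 0.003 0 0; -0.001 0.003 0 0; 0 0.003 0 0; 0 0.003 0 0"

```text
t: 17.3
eef_pos: [485.6, -50.9, 121.4]
tcp_rot: [[0.0, 0.095, 0.995], [-0.0, 0.995, -0.095], [-1.0, 0.0, 0.0]]
contact_force: [-0.1, -0.4, 0.7]
opening: 30.1
```

Run:
```python
from h import *
s=arm.sense();print(s["t"],st(s["eef_pos"]),s["contact_force"])
im=arm.read_camera("scene");W=pts(im);S=np.stack(st(np.nan_to_num(W)),-1)
m=(np.abs(S[...,0]+72)<42)&(S[...,1]>25)&(S[...,1]<160)&(W[...,2]>20)
print(m.sum(),np.percentile(W[m][:,2],[5,50,95]) if m.sum() else "")
cv2.imwrite("pics/s7.png",cv2.convertScaleAbs(cv2.resize(im["color"][130:290,210:410,::-1],(700,560)),alpha=1.4))
```

```text
17.3 (np.float64(-72.4), np.float64(-29.5)) [-0.14440754 -0.4245448   0.653692  ]
530 [ 62.12406356  96.28230838 114.19294133]
```

View pics/s7.png

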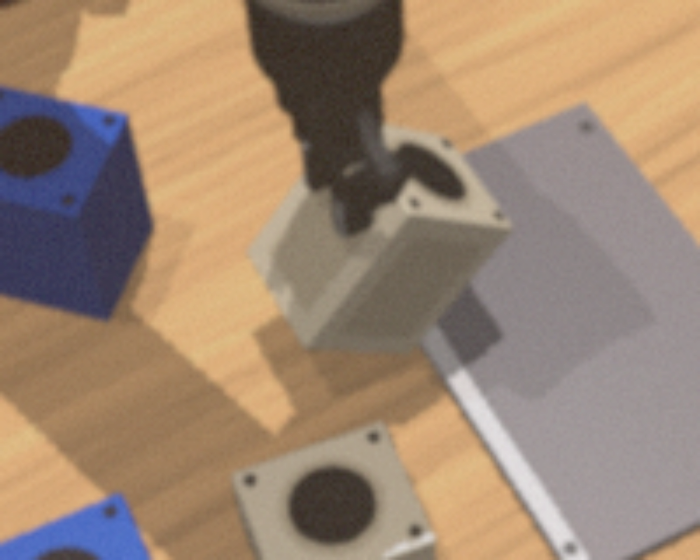

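The block is tilted about 40°, near balance, at (385,265). I keep pushing slowly.

Call:
carry_out:
  plan: "0 0.003 0 0; 0 0.003 0 0; 0 0.003 0 0; 0 0.003 0 0; 0 0 0 0"

```text
t: 17.85
eef_pos: [486.6, -38.6, 121.3]
tcp_rot: [[-0.0, 0.095, 0.996], [0.0, 0.996, -0.095], [-1.0, 0.0, -0.0]]
contact_force: [-0.6, 0.2, -0.5]
opening: 30.0
```

```bash
cat >> h.py <<'E'
def lay():
    s=arm.sense();print(s["t"],st(s["eef_pos"]),np.round(s["contact_force"],1))
    for c in("scene","top"):
        im=arm.read_camera(c);W=pts(im);S=np.stack(st(np.nan_to_num(W)),-1)
        m=(np.abs(S[...,0]+72)<55)&(S[...,1]>-60)&(S[...,1]<175)&(W[...,2]>90)&(W[...,2]<108)&(im["color"].astype(int).sum(-1)>200)
        print(c,m.sum())
        if m.sum()<200: continue
        m=cv2.morphologyEx(m.astype(np.uint8),cv2.MORPH_OPEN,np.ones((3,3)))>0
        p=S[m].astype(np.float32);r=cv2.minAreaRect(p);print(np.round(r[0],1),np.round(r[1],1),round(r[2],2),W[m][:,2].mean().round(1),cv2.boxPoints(r).round(1).tolist())
    return im
E
python3 -c "
from h import *
lay()"
```

```text
17.85 (np.float64(-72.6), np.float64(-17.1)) [-0.6  0.2 -0.5]
scene 644
[-72.9   7.8] [98.9 82. ] 89.17 98.6 [[-114.5999984741211, -41.099998474121094], [-32.599998474121094, -42.29999923706055], [-31.200000762939453, 56.70000076293945], [-113.0999984741211, 57.79999923706055]]
top 0
```

Call:
carry_out:
  plan: "0 0.002 0 0; 0 0.002 0 0; 0 0 0 0; 0 0 0 0; 0 0 0 0"

```text
t: 18.45
eef_pos: [487.0, -35.3, 121.3]
tcp_rot: [[-0.0, 0.095, 0.995], [0.0, 0.995, -0.095], [-1.0, 0.0, -0.0]]
contact_force: [-0.0, 1.0, -0.7]
opening: 30.1
```

```bash
python3 -c "
from h import *
lay()"
```

```text
18.45 (np.float64(-72.5), np.float64(-13.8)) [-0.   1.  -0.7]
scene 1383
[-73.5  27.4] [ 81.3 111.7] 0.55 98.6 [[-114.69999694824219, 82.9000015258789], [-113.5999984741211, -28.799999237060547], [-32.400001525878906, -28.100000381469727], [-33.400001525878906, 83.69999694824219]]
top 0
```

It has fallen and lies with its top at about 99 mm, square (0.55°). It spans y = -28 to 84, though, so its foot overhangs the bar. I back off and look.

Call:
carry_out:
  plan: "-0.03 -0.02 0 0; -0.03 -0.04 0 0; 0 -0.04 0 0; 0 -0.03 0 0; 0 0 0 0"

```text
t: 19.05
eef_pos: [473.6, -169.5, 181.3]
tcp_rot: [[-0.0, 0.102, 0.995], [-0.001, 0.995, -0.102], [-1.0, -0.001, -0.0]]
contact_force: [-0.0, 0.6, -0.8]
opening: 29.9
```

Run:
```python
from h import *
lay()
im=arm.read_camera("scene");cv2.imwrite("pics/s8.png",cv2.convertScaleAbs(cv2.resize(im["color"][80:330,190:560,::-1],(740,500)),alpha=1.3))
```

```text
19.05 (np.float64(-73.0), np.float64(-148.7)) [-0.   0.6 -0.8]
scene 1807
[-73.3  26.9] [110.7  81.9] 89.33 98.9 [[-114.9000015258789, -28.0], [-33.0, -28.899999618530273], [-31.700000762939453, 81.80000305175781], [-113.5999984741211, 82.69999694824219]]
top 2213
[-72.8  26.6] [110.7  80. ] 89.93 99.9 [[-112.9000015258789, -28.700000762939453], [-32.900001525878906, -28.799999237060547], [-32.79999923706055, 81.9000015258789], [-112.80000305175781, 82.0]]
```

View pics/s8.png

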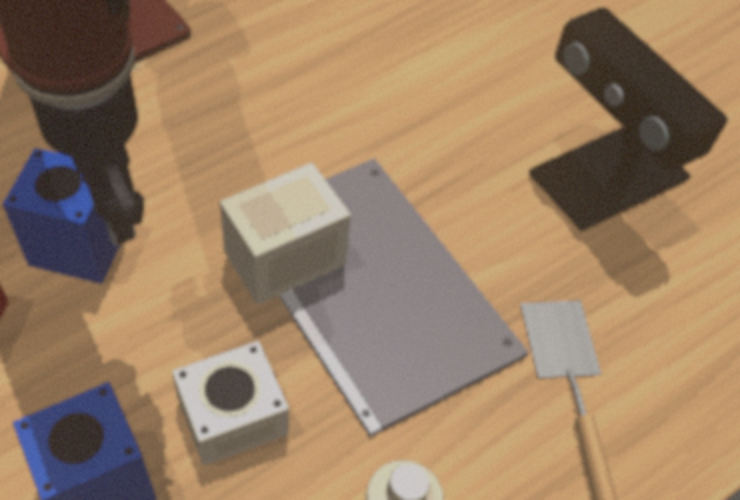

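The block lies on its side, square to within about 0.1–0.6°, at (285,230), bore end to the scanner. It rests across the bar with about 28 mm overhanging. I push it straight on so that it lies wholly on the plate. That contact is low: 50 mm above the plate against a 110 mm base, so it won't tip.

Call:
carry_out:
  plan: "0.03 0.015 0 0; 0.03 0.02 0 0; 0.03 0.02 0 0; 0.032 0.02 0 0; 0 0.02 0 0"

```text
t: 19.7
eef_pos: [480.9, -67.3, 55.6]
tcp_rot: [[-0.006, 0.093, 0.996], [0.002, 0.996, -0.093], [-1.0, 0.001, -0.006]]
contact_force: [-0.8, 0.1, 1.0]
opening: 30.2
```

Call:
carry_out:
  plan: "0 0.006 0 0; 0 0.005 0 0; 0 0.004 0 0; 0 0.004 0 0; 0 0.004 0 0"

```text
t: 20.2
eef_pos: [486.2, -47.8, 59.8]
tcp_rot: [[0.001, 0.097, 0.995], [-0.001, 0.995, -0.097], [-1.0, -0.001, 0.001]]
contact_force: [0.2, -2.0, 0.7]
opening: 29.7
```

```bash
python3 -c "
from h import *
lay()"
```

```text
20.2 (np.float64(-72.1), np.float64(-26.3)) [ 0.2 -2.   0.7]
scene 1402
[-72.6  45.8] [97.3 83. ] 89.08 99.0 [[-114.80000305175781, -2.200000047683716], [-31.799999237060547, -3.5], [-30.299999237060547, 93.80000305175781], [-113.30000305175781, 95.0999984741211]]
top 129
```

Call:
carry_out:
  plan: "0 0.003 0 0; 0 0.003 0 0; 0 0.003 0 0; 0 0.003 0 0; 0 0.003 0 0"

```text
t: 20.8
eef_pos: [487.3, -32.0, 59.3]
tcp_rot: [[-0.0, 0.095, 0.995], [0.0, 0.995, -0.095], [-1.0, -0.0, -0.0]]
contact_force: [0.3, -1.6, 1.2]
opening: 30.0
```

Call:
carry_out:
  plan: "0 0.003 0 0; 0 0.003 0 0; 0 0.003 0 0; 0 0.003 0 0; 0 0.003 0 0"

```text
t: 21.3
eef_pos: [488.7, -17.0, 59.3]
tcp_rot: [[-0.0, 0.095, 0.995], [0.0, 0.995, -0.095], [-1.0, 0.0, -0.0]]
contact_force: [-0.7, -2.1, 1.2]
opening: 30.1
```

Call:
carry_out:
  plan: "0 0 0 0; 0 -0.004 0 0; 0 -0.02 0 0; 0 -0.04 0 0; -0.04 -0.04 0 0"

```text
t: 21.8
eef_pos: [476.1, -117.0, 91.5]
tcp_rot: [[-0.007, 0.094, 0.996], [0.002, 0.996, -0.094], [-1.0, 0.002, -0.007]]
contact_force: [0.5, 0.1, 0.4]
opening: 30.0
```

Call:
carry_out:
  plan: "-0.045 -0.02 0 0; -0.045 0 0 0; 0 0 0 0; 0 0 0 0; 0 0 0 0"

```text
t: 22.3
eef_pos: [476.7, -135.9, 183.7]
tcp_rot: [[-0.002, 0.095, 0.995], [0.001, 0.995, -0.095], [-1.0, 0.0, -0.002]]
contact_force: [-0.8, 0.2, -0.4]
opening: 30.2
```

Run:
```python
from h import *
lay()
im=arm.read_camera("top");W=pts(im)
print("short",toprect(W,(615,-142.6),70,53,68)[0]);print("hub",toprect(W,(779,-55),60,8,60)[0])
im=arm.read_camera("scene");cv2.imwrite("pics/s9.png",cv2.convertScaleAbs(cv2.resize(im["color"][80:360,170:560,::-1],(740,531)),alpha=1.3))
```

```text
22.3 (np.float64(-73.2), np.float64(-115.0)) [-0.8  0.2 -0.4]
scene 1761
[-73.8  70.4] [ 83.6 111.3] 0.9 98.9 [[-116.5, 125.4000015258789], [-114.69999694824219, 14.100000381469727], [-31.200000762939453, 15.399999618530273], [-32.900001525878906, 126.69999694824219]]
top 2205
[-72.7  69.7] [ 80.1 110.2] 0.12 99.9 [[-112.80000305175781, 124.69999694824219], [-112.5999984741211, 14.600000381469727], [-32.5, 14.699999809265137], [-32.70000076293945, 124.9000015258789]]
short ((615.093994140625, -142.48062133789062), (89.9969253540039, 80.33293914794922), 78.06237030029297)
hub ((778.70068359375, -55.38393020629883), (69.1310043334961, 67.39102935791016), 1.5721620321273804)
```

View pics/s9.png

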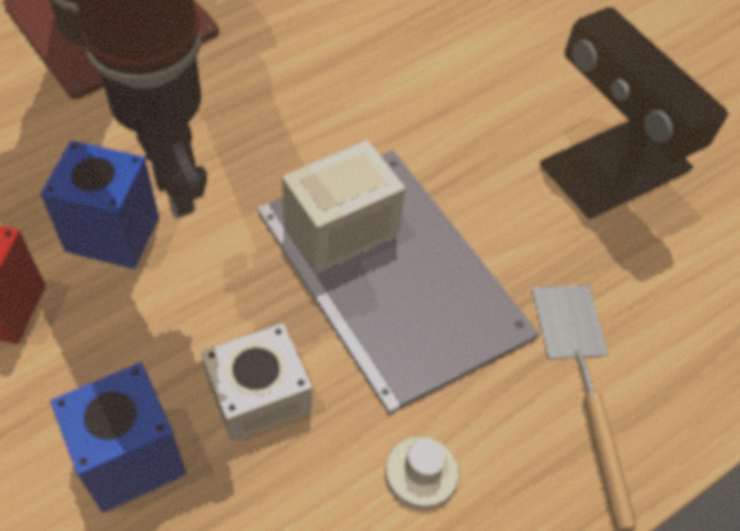

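The picture shows the housing lying wholly on the plate at (345,210), bore end to the scanner at (645,95). The short housing and the hub stand where they were, and the gripper is clear. I hand in.

```bash
python3 -c "
from workcell import arm
print(arm.close_job())"
```

```text
the job is handed in; nothing more can be done
None
```

The job is handed in at about 22.5 s. The tall housing lies on its side, wholly on the scan plate, with its bored end facing the scanner. I pushed it throughout and never gripped it.

**What I did**
- I slid the cream tall housing towards the bar. The gripper body was pressing near its top edge, so it stuck and tilted about 12 mm short.
- I walked it in with light pushes on alternate sides until it stood flush against the bar. The front edge read within about 0.2 mm and the yaw matched the bar.
- I tipped it over the bar with a high push. It came to rest overhanging the bar by about 28 mm, so I pushed it squarely forward onto the plate.

**Last checks**
- **Position:** it spans y = 14.6 to 124.8 mm on the station, with its top at 99.9 mm.
- **Squareness:** the top camera gives 0.1° off square and the scene camera 0.9°.
- **Bystanders:** the short housing and the hub are within about 0.2 mm of where they started, and the robot touches nothing.

**What went wrong or is uncertain**
- **Force while tipping:** the wrist force peaked at about 54 N (30 N back, 43 N up) when the finger pads stuck on the rising rear face. I relieved it at once. That is under the 120 N wrist limit. I took the contact to be on the fingers, but I could not confirm that no part of the gripper's body pressed with over 40 N.
- **Early sliding contact:** the gripper's body touched the housing's top edge at about 2–3 N.

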